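# Discharge a detector head and hold its shutter open

## Task

Take the insulated orange-handled discharge stick out of its stand and, with its metal tip, press the sprung brass contact on the red base well down, then the one on the black base. Then put the tip into the yellow pull frame of the spring-return shutter, draw the shutter out until its blue pointer is in line with the red mark on the scale, and finish holding it there with the stick still in the gripper; the gripper itself must not touch the shutter. Leave the beaker, petri dish and white pot where they are.

Things in the scene. Friction and masses are not known exactly. Their poses are not given: they have to be found in the camera images.
- stick: Discharge stick, 140 mm long, about 80 g, standing upright tip down in its stand. Origin at the end of the tip, z up along the stick. Steel rod 10 mm across (tip tapering to 6 mm) from z = 0 to 70 mm; black round collar 28 mm across from 70 to 76 mm, which rests on the stand's top; orange square handle 18 x 18 mm, flats square to its own x and y, from 76 to 140 mm.
- stick_tip (a point): End of the stick's metal tip (the stick's origin).
- stick_grip (a point): Centre of the orange handle, on the stick's axis 108 mm above the tip: the place to grip.
- stand: Fixed grey block 50 x 50 x 72 mm with a 12 mm hole right through from above, in which the stick's rod stands 70 mm deep: lift it straight up by 75 mm or more to clear. Origin at the centre of its underside.
- head: Fixed grey detector head, 200 (x) x 170 (y) x 40 mm high; origin at the centre of its underside. Its own -x is the direction in which the shutter is drawn out, roughly toward the robot. On top: shutter between two guide rails in the middle (48 mm high), white scale with black ticks along its +y side, two brass contacts along its -y side.
- shutter (a joint): Travel of the black shutter plate along the head's own -x in m, 0 = shut, stop at 0.062. A spring pulls it shut: about 1.5 N at the start of the travel, 4 N at 0.050.
- pocket (a point): On the shutter: centre of the mouth (top edge) of the yellow pull frame, 64 mm above the bench. The frame is an open-topped rectangular pocket, inside 18 mm along the head's x and 44 mm along the head's y, walls 6 mm thick; its floor is 18 mm below the mouth. Moves with the shutter.
- pointer (a point): Tip of the blue pointer on the shutter's left (+y) side; moves with the shutter.
- mark: Red mark rider clamped to the scale on the head, 12 mm long with a 3 mm wide red tongue whose centre line is the mark. Origin on that line at the end of the tongue next to the pointer, on the head's top; axes parallel to the head's. It stands 34 to 50 mm farther along the head's -x than the pointer with the shutter shut. The pointer is in line when its x in the mark's frame is 0.
- top_red (a point): Centre of the top of the sprung brass contact (18 mm across) on the red insulator base, on the head, 71 mm above the bench when up. Red and black may be either way round.
- top_black (a point): The same for the contact on the black insulator base.
- contact_red (a joint): How far the red-based contact is pressed down, m: 0 up, 0.006 fully down; the spring takes 1.6 N to start and 4 N fully down.
- contact_black (a joint): The same for the black-based contact.
- beaker: Small clear glass beaker, 51 mm across, 58 mm high, loose; origin at the centre of its underside. Leave alone.
- petri: Petri dish with lid, 95 mm across, 17 mm high, loose; origin at the centre of its underside. Leave alone.
- pot: Small white plastic pot with blue cap, 32 mm across, 58 mm high, loose; origin at the centre of its underside. Leave alone.

How it is judged:
On the way, in this order (a step that is already met when the one before it is completed fails the run):
1. the held stick's tip presses the red-based contact down more than 2 mm (value of joint contact_red above 0.002 m and contact force between stick and contact_red above 0.8 N and horizontal distance between stick_tip and top_red below 0.013 m and contact force between the fingers and stick above 2 N), for 0.1 s.
2. the held stick's tip presses the black-based contact down more than 2 mm (value of joint contact_black above 0.002 m and contact force between stick and contact_black above 0.8 N and horizontal distance between stick_tip and top_black below 0.013 m and contact force between the fingers and stick above 2 N), for 0.1 s.
3. the shutter is drawn to the mark with the held stick (x of pointer in the frame of mark between -0.004 and 0.004 m and contact force between stick and shutter above 1.5 N and contact force between the fingers and stick above 2 N), for 0.3 s.
At the end, for the whole second after the job is handed in: The gripper holds the stick, which alone holds the shutter (over 1.5 N) against its spring, still, with the pointer within 4 mm of the red mark's line; the arm and fingers do not touch the shutter; beaker, petri dish and white pot within 20 mm of their starts (all of step 3 and contact force between the arm and shutter below 0.5 N and linear speed of stick below 0.02 m/s and velocity of joint shutter between -0.01 and 0.01 m/s and distance of each of beaker, petri, pot from where it was at the start of the episode below 0.02 m); the arm keeps its last pose, push and grip.
It fails at once if the gripper or arm touches the shutter (contact force between the arm and shutter above 0.5 N).
It fails at once if the beaker is knocked or moved (distance of beaker from where it was at the start of the episode above 0.02 m).
It fails at once if the petri dish is knocked or moved (distance of petri from where it was at the start of the episode above 0.02 m).
It fails at once if the white pot is knocked or moved (distance of pot from where it was at the start of the episode above 0.02 m).
It also fails if it takes over 48 s, if anything falls off the work surface, if the arm or the gripper's body presses on something with over 40 N, if the wrist force passes 120 N, or if a joint passes its speed limit or range.

## Robot

A 7-joint arm with a two-finger parallel gripper is mounted at the origin on a cart in front of the work surface, level with it; the furniture and walls round the work are solid. World frame = base frame: x ahead of the robot, y to its left, z up, the work surface at z = 0. Lengths are in m, angles in rad, forces in N, time in s.
With the tool pointing down it reaches from about 0.425 to 0.925 m from the base axis. Payload 6.8 kg.
Tool frame: the origin (TCP) lies at the very end of the fingers, on their centre line; the grasp point (between the pads) lies 19 mm behind it; z points along the fingers, y is the line along which they close (so a half turn about z gives the same grasp; the last joint's range is limited). The gripper opens to 85 mm and grips with 20 to 120 N. Pads are 22 mm wide; open, the fingers measure 114 mm over their backs; the gripper's body (76 mm by 85 mm) begins 54 mm behind the grasp point. The pads swing forward as they close: fully open they stand 13 mm farther back than shut.
Start: joints at [-0.108, 0.477, 0.022, 1.555, -0.011, 1.109, -0.083], TCP at [0.675, 0, 0.231] pointing down, gripper open.
Joint ranges: [-2.96, 2.96], [-0.34, 2.1], [-1.41, 1.46], [0.24, 2.44], [-1.37, 4.51], [0.17, 1.92], [-2.96, 2.96]. Speed limits (rad/s): [2.39, 2.39, 3.14, 3.14, 3.14, 3.14, 3.14].

## Interface

Orientations are given as a unit quaternion [w, x, y, z].
In Python, from station import bot, eyes, job gives the robot as it stands (bot), with the cameras (eyes) and the job (job).
- The arm moves only by the tool creep_tool, called after ">>>" as a command line: name --pt "numbers of a row" for each row, then --argument value for the rest. Schema: {"type":"object","properties":{"steps":{"type":"array","items":{"type":"array","items":{"type":"array","items":{"type":"number"},"minItems":5,"maxItems":5},"minItems":1,"maxItems":20},"minItems":1,"maxItems":1},"squeeze":{"type":"number"},"only":{"type":"string"},"quiet":{"type":"boolean"},"lines":{"type":"string"}},"required":["steps"],"additionalProperties":false}. steps is a list that holds a single list of rows (three levels of brackets), with 1 to 20 rows, each of 5 numbers: dx, dy, dz in shares of the most that a row can go, 1 being 50 mm, then a turn about the tool's z in fractions of the full range, 1 being 2 pi rad, then the opening from 0.0 (shut) to 1.0 (fully open); each row shifts and turns the commanded pose from where the row before left it, along the tool's axes as they then stand; what a row does not reach is not made up. A row lasts 1/10 s, in which the tool goes at most 0.05 m and 0.15 rad, less where a joint would pass 70% of its speed; a pose out of reach is approached as far as the arm can. The fingers move at their own pace and stop on an object; squeeze is the grip in N (left out, the last holds). Time passes only in rows, so rows that do not move let the fingers close. The tool returns the time, the measured TCP pose, the force, the opening and the grip force at its end. only (a regular expression) keeps the lines of the reply that match it, lines (a string "A,B") keeps lines A to B, and quiet returns only ok. No shift or turn number may pass 1 either way. Input that does not fit is refused with a message, and nothing moves.
- bot.get_obs(): the state, without advancing time (a new reading comes with each control period).
- eyes.read_camera(name): name is "scene" or "side" or "wrist"; returns the picture (480x640x3 uint8, blue, green, red); there is no depth.
- eyes.camera_info(name): a dict with "vertical_fov" (degrees; the focal length in pixels is half the picture's height over the tangent of half this angle, whatever the lens; pixels are square), "cx", "cy" (the principal point, pixels), "view" (4x4, takes a point from world to camera coordinates); the wrist camera has in their place "hand_eye" (4x4, takes a point from camera to tool coordinates, whose origin is the TCP and whose axes are the flange's). Camera axes: x right, y up, looking along -z (the intrinsics and any distortion apply to the point x, -y, -z); pixel columns grow to the right and rows downward; lengths in m; the calibration is good to about 2 mm. A picture is of the moment at which its call begins: read the wrist's pose just before it. camera_info takes no time and is no camera call.
- job.hand_in(): hands the job in; it is judged then, once.
The state is a dict: "t": time; "q": joint angles; "joint_vel": joint speeds; "joint_torque": joint torques, N m; "eef_pos": TCP position; "tool_rot": TCP orientation; "contact_force": force on the tool from outside, world axes, zero at the start; "torque": the same for the moment, N m; "gripper_width": opening from 0.0 (shut) to 1.0 (fully open); "grasp_force": force on a finger pad.
Only numpy, scipy, OpenCV 4.12 (cv2) and the standard library are available. Lean on these libraries where they do the work, as an engineer would, in place of code of your own. Each camera call takes 0.05 s, during which the arm holds its last target. There are 200 camera calls.

## Working session

There is one attempt and no reset: what is moved stays moved. The work goes in short steps, Python scripts to look and compute and a tool call to move; the robot and the scene stay as the last step left them, time stands still between calls to the robot, and variables do not carry over. Pictures are saved under pics/ and viewed, at most 10 in all, crops included, and the job is handed in when it is done.

```bash
ls; mkdir -p pics
```

Run:
```python
from station import bot, eyes, job
import cv2,json
import numpy as np
np.set_printoptions(precision=4,suppress=True)
o=bot.get_obs();print(o)
for n in("scene","side","wrist"):
    print(n,eyes.camera_info(n)); cv2.imwrite(f"pics/{n}0.png",eyes.read_camera(n))
```

```text
pics
station.py
{'t': 0.0, 'q': array([-0.1081,  0.4778,  0.0223,  1.5564, -0.0115,  1.1093, -0.0831]), 'joint_vel': array([ 0.0003, -0.0029,  0.0028, -0.0009,  0.    ,  0.0001,  0.0008]), 'joint_torque': array([ -0.0005, -59.6444,   1.6077, -28.1195,   0.0124,   0.0094,
         0.    ]), 'eef_pos': array([0.6744, 0.    , 0.2303]), 'tool_rot': array([-0.0006,  0.7071,  0.7071, -0.0007]), 'contact_force': array([ 0.0726, -0.424 ,  0.588 ]), 'torque': array([ 0.0146,  0.008 , -0.0079]), 'grasp_force': 0.0, 'gripper_width': 0.9988116121448686}
scene {'vertical_fov': 42.67032924685074, 'cx': 324.27461490609926, 'cy': 241.02286058628172, 'view': array([[ 0.6171, -0.7867,  0.0193, -0.3098],
       [ 0.4889,  0.4025,  0.7739, -0.3356],
       [-0.6166, -0.4681,  0.633 , -1.0133],
       [ 0.    ,  0.    ,  0.    ,  1.    ]])}
side {'vertical_fov': 52.09746089289301, 'cx': 317.6473646092178, 'cy': 241.06186474143203, 'view': array([[ 0.9993,  0.0358,  0.014 , -0.5491],
       [-0.0343,  0.6658,  0.7454, -0.0399],
       [ 0.0173, -0.7453,  0.6665, -1.3417],
       [ 0.    ,  0.    ,  0.    ,  1.    ]])}
wrist {'vertical_fov': 67.15904200792112, 'cx': 327.03098930273336, 'cy': 243.43458090555316, 'hand_eye': array([[-0.0013,  0.9629,  0.2699,  0.0671],
       [ 1.    ,  0.001 ,  0.0011, -0.0008],
       [ 0.0008,  0.2699, -0.9629, -0.1423],
       [ 0.    ,  0.    ,  0.    ,  1.    ]])}
```

View pictures.

View pics/scene0.png

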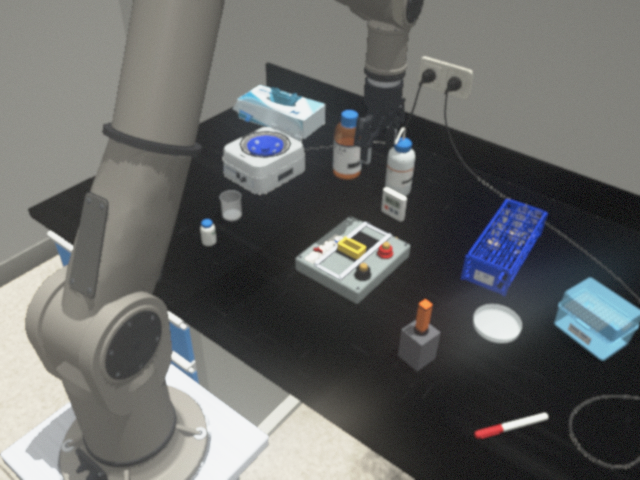

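View pics/side0.png

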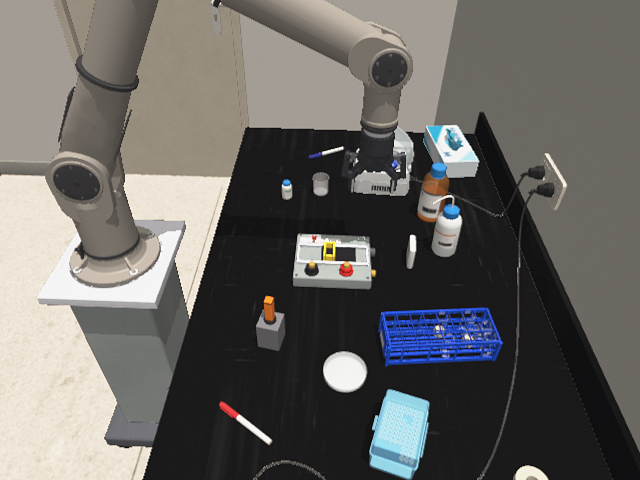

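View pics/wrist0.png

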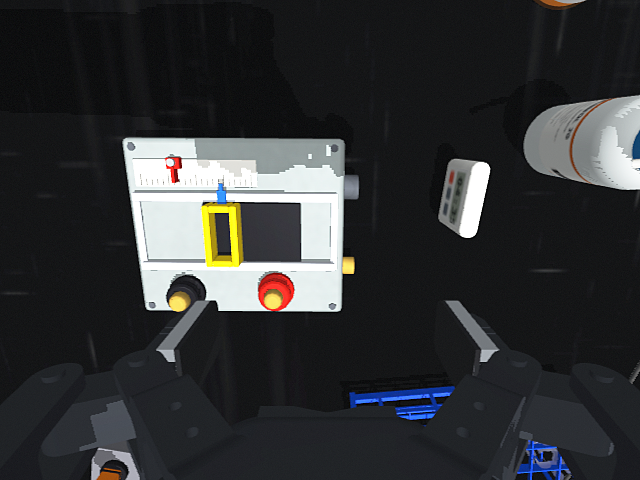

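Create h.py:
```python
import numpy as np, cv2
from scipy.spatial.transform import Rotation as R
from station import bot, eyes, job
np.set_printoptions(precision=4,suppress=True)
def tool():
    o=bot.get_obs(); T=np.eye(4); w,x,y,z=o['tool_rot']
    T[:3,:3]=R.from_quat([x,y,z,w]).as_matrix(); T[:3,3]=o['eef_pos']; return T
def pose(n,T=None):
    i=eyes.camera_info(n)
    return i,(T@i['hand_eye'] if n=='wrist' else np.linalg.inv(i['view']))
def ray(n,px,T=None):
    i,C=pose(n,T); f=240/np.tan(np.radians(i['vertical_fov'])/2)
    d=C[:3,:3]@np.array([(px[0]-i['cx'])/f,-(px[1]-i['cy'])/f,-1]); return C[:3,3],d/np.linalg.norm(d)
def onz(n,px,z,T=None):
    c,d=ray(n,px,T); return c+d*(z-c[2])/d[2]
def tri(a,b):
    A=np.zeros((3,3));v=np.zeros(3)
    for c,d in(a,b):
        P=np.eye(3)-np.outer(d,d);A+=P;v+=P@c
    return np.linalg.solve(A,v)
COL=dict(orange=((5,150,90),(17,255,255)),yellow=((20,150,90),(33,255,255)),gold=((14,90,90),(24,255,255)),
 red=((0,150,80),(4,255,255)),red2=((174,150,80),(180,255,255)),blue=((100,150,60),(130,255,255)))
def blobs(im,col,box=(0,0,640,480),amin=8):
    x0,y0,x1,y1=box; h=cv2.cvtColor(im,cv2.COLOR_BGR2HSV)[y0:y1,x0:x1]
    m=cv2.inRange(h,*COL[col])
    if col=='red': m|=cv2.inRange(h,*COL['red2'])
    cs,_=cv2.findContours(m,cv2.RETR_EXTERNAL,cv2.CHAIN_APPROX_NONE,offset=(x0,y0))
    return sorted([c for c in cs if cv2.contourArea(c)>=amin],key=cv2.contourArea,reverse=True)
def cen(c):
    m=cv2.moments(c);return np.array([m['m10'],m['m01']])/m['m00']
```

Run:
```python
from h import *
T=tool()
w,s,d=[cv2.imread(f'pics/{n}0.png') for n in('wrist','scene','side')]
def show(im,n,col,box):
    for c in blobs(im,col,box): print(n,col,cen(c),cv2.contourArea(c),cv2.minAreaRect(c))
H=(110,130,350,320)
for c in('yellow','gold','red','blue'): show(w,'w',c,H)
show(s,'s','orange',(390,280,450,350)); show(d,'d','orange',(250,285,290,330))
# handle triangulation (blob centres)
a=blobs(s,'orange',(390,280,450,350))[0]; b=blobs(d,'orange',(250,285,290,330))[0]
print('handle',tri(ray('scene',cen(a)),ray('side',cen(b))))
for px in [(124,139),(344,139),(342,310),(146,310)]: print(onz('wrist',px,.04,T))
show(s,'s','gold',(340,220,410,290)); show(d,'d','gold',(290,250,370,290))
```

```text
w yellow [222.4114 234.1224] 2292.5 ((222.0655059814453, 234.11380004882812), (65.53378295898438, 39.10886764526367), 86.633544921875)
w yellow [178.9897 301.081 ] 290.0 ((179.00001525878906, 301.0000305175781), (18.384775161743164, 19.798988342285156), 45.0)
w yellow [272.6723 298.9901] 236.0 ((272.5, 299.0), (18.0, 17.0), 90.0)
w yellow [345.9099 264.048 ] 55.5 ((346.0, 265.0), (16.0, 6.0), 90.0)
w gold [180.7395 297.9857] 151.0 ((179.25001525878906, 301.2500305175781), (19.091880798339844, 21.21320343017578), 45.0)
w gold [272.4759 294.247 ] 83.0 ((272.4027404785156, 294.92315673828125), (12.093069076538086, 18.34407615661621), 83.2901611328125)
w gold [346.069  259.4253] 29.0 ((346.0, 260.0), (6.0, 6.0), 90.0)
w red [275.3676 291.2138] 1012.5 ((275.5, 291.5), (37.0, 35.0), 90.0)
w red [175.0388 168.6855] 150.5 ((173.5, 169.5), (25.0, 15.0), 90.0)
w blue [220.9746 195.1497] 118.0 ((220.73770141601562, 193.61474609375), (19.46518325805664, 8.963037490844727), 84.80557250976562)
s orange [423.8596 312.8869] 286.0 ((422.8235778808594, 314.2059326171875), (13.339458465576172, 31.04455
[... 257 characters left out ...]
85] 102.5 ((352.5931396484375, 252.38279724121094), (26.159326553344727, 10.962004661560059), 4.763641834259033)
s gold [351.5543 244.1573] 44.5 ((351.5000305175781, 244.00001525878906), (16.099689483642578, 4.0249223709106445), 26.56505012512207)
s gold [363.1486 266.8694] 37.0 ((363.0000305175781, 267.0000305175781), (7.071067810058594, 7.071067810058594), 45.0)
s gold [385.8497 244.9935] 25.5 ((385.7000427246094, 245.1000213623047), (5.81377649307251, 5.813776969909668), 26.56505012512207)
d gold [328.6571 258.1381] 35.0 ((329.0, 255.0), (10.0, 12.0), 90.0)
d gold [311.5    264.8077] 26.0 ((311.5, 265.0), (6.0, 5.0), 90.0)
d gold [346.0962 264.4872] 26.0 ((346.0, 264.0), (6.0, 6.0), 90.0)
```

Careful with the scale: shifts go in shares of 50 mm and turns go in shares of 2 pi rad. That gives: -0.029 m is -0.58, -0.003 m is -0.06.

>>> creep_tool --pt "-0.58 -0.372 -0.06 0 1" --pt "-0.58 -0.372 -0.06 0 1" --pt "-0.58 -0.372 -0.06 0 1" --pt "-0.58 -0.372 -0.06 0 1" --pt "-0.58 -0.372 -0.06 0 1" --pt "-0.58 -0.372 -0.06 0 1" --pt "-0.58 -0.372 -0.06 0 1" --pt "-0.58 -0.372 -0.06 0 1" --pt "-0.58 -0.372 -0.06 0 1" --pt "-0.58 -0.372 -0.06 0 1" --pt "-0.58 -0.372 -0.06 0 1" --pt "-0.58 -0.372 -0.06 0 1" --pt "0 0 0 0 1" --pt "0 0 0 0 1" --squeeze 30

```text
refused: steps: the value is too long (schema: maxItems 1). Nothing was moved.
```

Refused on format, not on reach. It needs a list holding one list of rows, three levels of brackets.

>>> creep_tool --steps '[[[-0.58,-0.372,-0.06,0,1],[-0.58,-0.372,-0.06,0,1],[-0.58,-0.372,-0.06,0,1],[-0.58,-0.372,-0.06,0,1],[-0.58,-0.372,-0.06,0,1],[-0.58,-0.372,-0.06,0,1],[-0.58,-0.372,-0.06,0,1],[-0.58,-0.372,-0.06,0,1],[-0.58,-0.372,-0.06,0,1],[-0.58,-0.372,-0.06,0,1],[-0.58,-0.372,-0.06,0,1],[-0.58,-0.372,-0.06,0,1],[0,0,0,0,1],[0,0,0,0,1]]]' --squeeze 30

```text
t: 1.55
eef_pos: [0.4512, -0.3485, 0.2672]
tool_rot: [-0.0, 0.708, 0.706, 0.0]
contact_force: [0.1, 0.9, 0.1]
gripper_width: 1.0
grasp_force: 0.0
```

Run:
```python
from h import *
T=tool();im=eyes.read_camera('wrist');cv2.imwrite('pics/w1.png',im);np.save('T1.npy',T);print(T)
for c in blobs(im,'orange',amin=50):print(cen(c),cv2.contourArea(c),cv2.minAreaRect(c))
```

```text
[[ 0.0021  1.     -0.0001  0.4512]
 [ 1.     -0.0021  0.0003 -0.3485]
 [ 0.0003 -0.0001 -1.      0.2672]
 [ 0.      0.      0.      1.    ]]
[328.2766 116.1401] 685.0 ((328.326904296875, 116.36538696289062), (25.8873291015625, 29.613536834716797), 11.309932708740234)
```

View pics/w1.png

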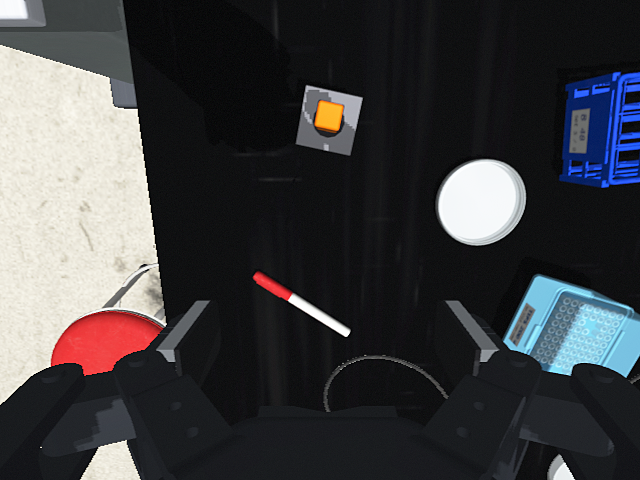

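Run:
```python
from h import *
T=np.load('T1.npy');im=cv2.imread('pics/w1.png')
hsv=cv2.cvtColor(im,cv2.COLOR_BGR2HSV)
c=blobs(im,'orange',(300,80,370,160),50)[0]
print(hsv[100:136:3,328].tolist())
P=lambda p,z:onz('wrist',p,z,T)[:2]
for thr in(0,230,245):
    m=cv2.inRange(hsv[80:160,300:370],(5,150,max(90,thr)),(28,255,255));cs,_=cv2.findContours(m,0,1,offset=(300,80))
    k=max(cs,key=cv2.contourArea)
    w=np.array([P(p[0],.142) for p in k],np.float32); r=cv2.minAreaRect(w*1000); print(thr,r)
# stand top outline
g=cv2.inRange(hsv[70:170,285:380],(0,0,60),(180,60,255));cs,_=cv2.findContours(g,0,1,offset=(285,70));k=max(cs,key=cv2.contourArea)
w=np.array([P(p[0],.072) for p in k],np.float32);print('stand',cv2.minAreaRect(w*1000))
```

```text
[[107, 39, 117], [18, 228, 255], [20, 208, 254], [20, 208, 254], [20, 210, 254], [20, 208, 254], [20, 210, 254], [20, 215, 254], [20, 214, 254], [17, 233, 255], [13, 228, 112], [109, 68, 41]]
0 ((451.3153381347656, -264.2231140136719), (19.30646514892578, 18.130220413208008), 77.3738784790039)
230 ((451.5233459472656, -263.33038330078125), (17.258811950683594, 17.138301849365234), 78.42964172363281)
245 ((451.55987548828125, -263.31939697265625), (16.846254348754883, 16.895137786865234), 77.84457397460938)
stand ((451.368408203125, -263.1836853027344), (50.637847900390625, 50.93646240234375), 78.151611328125)
```

Scaled: 0.03 m is 0.6, 0.0285 m is 0.57, 0.103 rad / 6.2832 = 0.0164.

>>> creep_tool --steps '[[[0.57,0,0,0,1],[0.57,0,0,0,1],[0.57,0,0,0,1],[0,0,0,0.0164,1],[0,0,0,0.0164,1],[0,0,0.6,0,1],[0,0,0.6,0,1],[0,0,0.6,0,1],[0,0,0.6,0,1],[0,0,0.6,0,1],[0,0,0.52,0,1],[0,0,0,0,1],[0,0,0,0,1],[0,0,0,0,1]]]' --squeeze 80

```text
t: 3.0
eef_pos: [0.4531, -0.2624, 0.0927]
tool_rot: [0.001, 0.776, 0.631, 0.001]
contact_force: [0.0, -0.6, 0.4]
gripper_width: 1.003
grasp_force: 0.0
```

>>> creep_tool --steps '[[[0,0,0,0,0],[0,0,0,0,0],[0,0,0,0,0],[0,0,0,0,0],[0,0,0,0,0],[0,0,0,0,0],[0,0,0,0,0],[0,0,0,0,0]]]' --squeeze 80

```text
t: 3.8
eef_pos: [0.452, -0.2626, 0.0916]
tool_rot: [0.0, 0.776, 0.631, 0.0]
contact_force: [-1.2, 0.5, 6.2]
gripper_width: 0.197
grasp_force: 78.1
```

Scaled: 0.043 m is 0.86, -0.03 m is -0.6, -0.103 rad / 6.2832 = -0.0164.

>>> creep_tool --steps '[[[0,0,-0.4,0,0],[0,0,-0.6,0,0],[0,0,-0.6,0,0],[0,0,-0.6,0,0],[0,0,-0.6,0,0],[0,0,-0.4,0,0],[0,0,0,-0.0164,0],[0,0,0,-0.0164,0],[0.4,0.86,0,0,0],[0.4,0.86,0,0,0],[0.4,0.86,0,0,0],[0,0,0,0,0],[0,0,0,0,0],[0,0,0,0,0]]]'

```text
t: 5.2
eef_pos: [0.5795, -0.2036, 0.2507]
tool_rot: [-0.0, 0.708, 0.707, -0.001]
contact_force: [-0.2, 0.5, -0.2]
gripper_width: 0.199
grasp_force: 79.5
```

Run:
```python
from h import *
T=tool();im=eyes.read_camera('wrist');cv2.imwrite('pics/w2.png',im);np.save('T2.npy',T)
s=eyes.read_camera('side');cv2.imwrite('pics/s2.png',s);print(T)
for col in('yellow','red','blue','orange'):
  for c in blobs(im,col,amin=20):print(col,cen(c),cv2.contourArea(c),cv2.minAreaRect(c))
```

```text
[[ 0.0016  1.     -0.0017  0.5795]
 [ 1.     -0.0016 -0.0004 -0.2036]
 [-0.0004 -0.0017 -1.      0.2507]
 [ 0.      0.      0.      1.    ]]
yellow [326.4531  16.0349] 691.5 ((326.5, 13.5), (27.0, 37.0), 90.0)
yellow [275.4957  66.3257] 351.0 ((275.5, 66.49998474121094), (23.400854110717773, 19.606117248535156), 71.56504821777344)
yellow [380.6784  62.5798] 339.5 ((380.5000305175781, 62.500003814697266), (19.798988342285156, 22.62741470336914), 45.0)
yellow [455.1824  50.6523] 185.5 ((455.5, 51.0), (20.0, 11.0), 90.0)
red [ 37.5208 403.8039] 2967.5 ((35.7557258605957, 402.5293884277344), (47.08609390258789, 81.189453125), 60.524105072021484)
red [377.6729  66.5343] 1342.0 ((378.0000305175781, 66.5), (40.305084228515625, 43.133514404296875), 45.0)
red [181.7686 402.0969] 132.5 ((181.50001525878906, 402.00006103515625), (16.994115829467773, 11.180339813232422), 26.56505012512207)
blue [536.716  271.0557] 20859.0 ((539.7603759765625, 271.327880859375), (111.72211456298828, 208.6625518798828), 85.14154052734375)
orange [326.8445 375.7823] 3127.5 ((327.0, 376.0), (54.0, 60.0), 90.0)
orange [327.0371 314.1634] 2956.5 ((327.0, 312.0), (64.0, 56.0), 90.0)
```

View pics/w2.png

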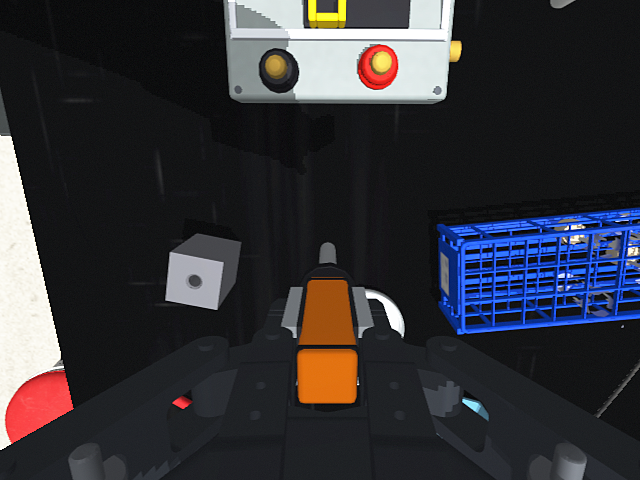

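Run:
```python
from h import *
T0=np.eye(4);T0[:3,:3]=R.from_quat([.7071,.7071,0,0]).as_matrix();T0[:3,3]=[.6744,0,.2303]
T2=np.load('T2.npy')
print('black',onz('wrist',(275.5,65.5),.071,T2),onz('wrist',(179,301),.071,T0))
print('red',onz('wrist',(380.7,62.5),.071,T2),onz('wrist',(272.6,299),.071,T0))
print('tri b',tri(ray('wrist',(275.5,65.5),T2),ray('wrist',(179,301),T0)),'r',tri(ray('wrist',(380.7,62.5),T2),ray('wrist',(272.6,299),T0)))
print('tip',onz('wrist',(327.5,244),.161,T2), 'expected',T2[:3,3])
print('pocket',onz('wrist',(222.2,234.1),.064,T0))
print('mark tongue, pointer', [onz('wrist',p,.044,T0) for p in((175,178),(221.5,184),(221,195))])
w=cv2.imread('pics/wrist0.png')[130:280,120:300]
cv2.imwrite('pics/w0c.png',cv2.resize(w,None,fx=4,fy=4,interpolation=cv2.INTER_CUBIC))
```

```text
black [ 0.5365 -0.0765  0.071 ] [ 0.5389 -0.0715  0.071 ]
red [ 0.6219 -0.0745  0.071 ] [ 0.6239 -0.0697  0.071 ]
tri b [ 0.5355 -0.075   0.0634] r [ 0.6228 -0.0731  0.0636]
tip [ 0.5786 -0.2019  0.161 ] expected [ 0.5795 -0.2036  0.2507]
pocket [ 0.581  -0.0108  0.064 ]
mark tongue, pointer [array([0.5367, 0.0362, 0.044 ]), array([0.5781, 0.0308, 0.044 ]), array([0.5768, 0.0209, 0.044 ])]
```

View pics/w0c.png

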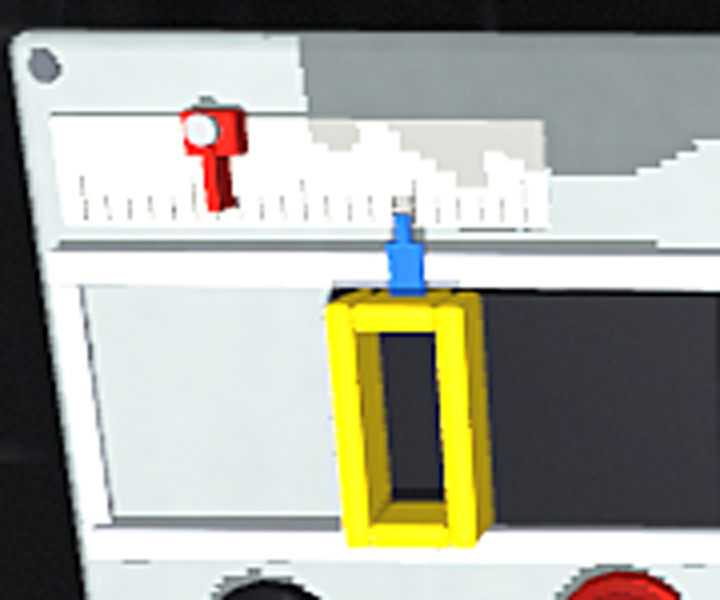

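Scaled: 0.0325 m is 0.65, 0.025 m is 0.5.

>>> creep_tool --steps '[[[0.65,0.22,0,0,0],[0.65,0.22,0,0,0],[0.65,0.22,0,0,0],[0.65,0.22,0,0,0],[0,0,0.5,0,0],[0,0,0.5,0,0],[0,0,0.5,0,0],[0,0,0.2,0,0],[0,0,0,0,0],[0,0,0,0,0],[0,0,0,0,0]]]'

```text
t: 6.4
eef_pos: [0.6258, -0.0728, 0.168]
tool_rot: [0.001, 0.707, 0.707, 0.001]
contact_force: [-1.3, -0.3, -0.8]
gripper_width: 0.198
grasp_force: 79.5
```

Scaled: 0.004 m is 0.08, -0.0025 m is -0.05.

>>> creep_tool --steps '[[[0,-0.05,0.06,0,0],[0,0,0.08,0,0],[0,0,0,0,0],[0,0,0,0,0]]]'

```text
t: 6.8
eef_pos: [0.6225, -0.0726, 0.1595]
tool_rot: [0.0, 0.707, 0.707, 0.0]
contact_force: [-0.1, -0.3, 1.6]
gripper_width: 0.199
grasp_force: 79.8
```

>>> creep_tool --steps '[[[0,0,0.06,0,0],[0,0,0.04,0,0],[0,0,0,0,0],[0,0,0,0,0],[0,0,0,0,0]]]'

```text
t: 7.3
eef_pos: [0.6225, -0.0725, 0.1544]
tool_rot: [0.0, 0.707, 0.707, 0.0]
contact_force: [0.3, -0.3, 2.8]
gripper_width: 0.199
grasp_force: 80.1
```

```bash
python3 - <<'E'
from h import *
T=tool();im=eyes.read_camera('side');cv2.imwrite('pics/s3.png',cv2.resize(im[180:300,270:400],None,fx=5,fy=5,interpolation=2)[:600,:650])
print(bot.get_obs()['contact_force'])
E
```

```text
[0.9374 1.2606 4.0354]
```

View pics/s3.png

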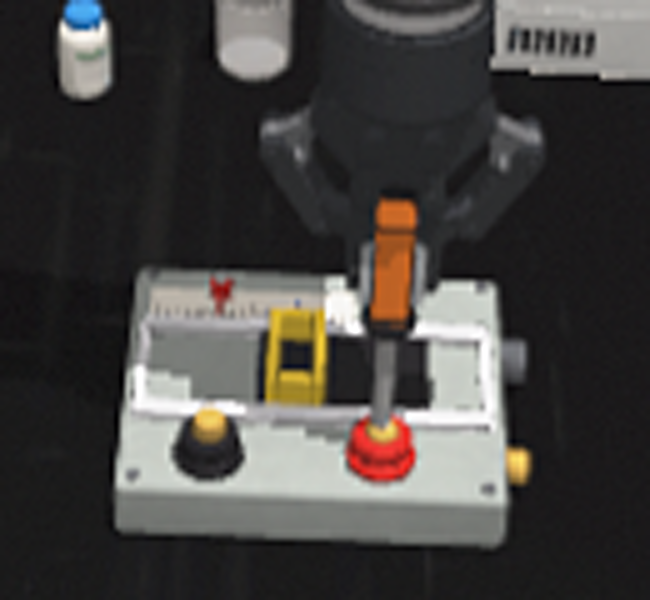

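Scaled: -0.0287 m is -0.574, -0.028 m is -0.56.

>>> creep_tool --steps '[[[0,0,-0.3,0,0],[0,0,-0.3,0,0],[0,-0.56,0,0,0],[0,-0.56,0,0,0],[0,-0.574,0,0,0],[0,0,0,0,0],[0,0,0.3,0,0],[0,0,0.16,0,0],[0,0,0.08,0,0],[0,0,0.06,0,0],[0,0,0,0,0],[0,0,0,0,0],[0,0,0,0,0],[0,0,0,0,0]]]'

```text
t: 8.75
eef_pos: [0.5379, -0.0724, 0.1546]
tool_rot: [0.0, 0.707, 0.707, 0.0]
contact_force: [-0.5, -0.0, 2.4]
gripper_width: 0.2
grasp_force: 80.1
```

```bash
python3 - <<'E'
from h import *
T=tool();im=eyes.read_camera('side');cv2.imwrite('pics/s4.png',cv2.resize(im[180:300,270:400],None,fx=5,fy=5,interpolation=2)[:600,:650])
print(bot.get_obs()['contact_force'])
E
```

```text
[0.0129 0.3835 3.0478]
```

View pics/s4.png

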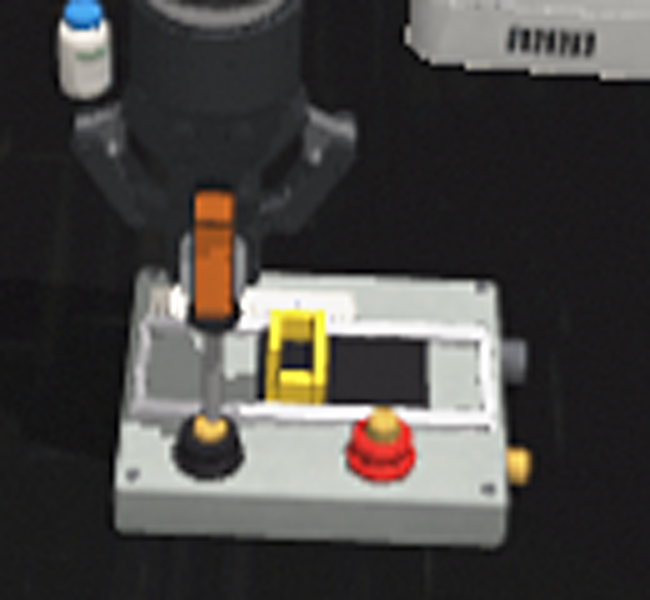

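Scaled: -0.03 m is -0.6, -0.02 m is -0.4.

>>> creep_tool --steps '[[[0,0,-0.4,0,0],[0,0,-0.6,0,0],[-0.2,0.28,-0.4,0,0],[-0.2,0.28,0,0,0],[-0.2,0.28,0,0,0],[0,0,0,0,0],[0,0,0,0,0],[0,0,0,0,0],[0,0,0,0,0]]]'

```text
t: 9.7
eef_pos: [0.579, -0.1019, 0.2241]
tool_rot: [-0.0, 0.707, 0.707, -0.0]
contact_force: [0.2, 0.2, -1.1]
gripper_width: 0.203
grasp_force: 79.6
```

```bash
python3 - <<'E'
from h import *
T=tool();im=eyes.read_camera('wrist');cv2.imwrite('pics/w5.png',im);np.save('T5.npy',T);print(T[:3,3])
for col in('yellow','red','blue'):
  for c in blobs(im,col,(150,0,500,240),amin=20):print(col,cen(c),cv2.contourArea(c),cv2.minAreaRect(c))
cv2.imwrite('pics/w5c.png',cv2.resize(im[30:230,200:460],None,fx=3,fy=3,interpolation=2))
E
```

```text
[ 0.579  -0.1019  0.2241]
yellow [327.7492 113.6666] 2754.0 ((328.0, 114.0), (74.0, 38.0), 90.0)
yellow [276.2965 192.5744] 321.5 ((276.2353210449219, 192.558837890625), (20.130456924438477, 20.858062744140625), 14.03624439239502)
yellow [381.0253 189.4904] 296.0 ((380.7500305175781, 189.25001525878906), (19.798988342285156, 19.091880798339844), 45.0)
yellow [455.3281 164.1859] 160.5 ((455.67822265625, 164.2178192138672), (10.547393798828125, 18.607194900512695), 5.710592269897461)
red [377.8787 186.614 ] 1191.0 ((377.5, 186.5), (39.0, 39.0), 90.0)
red [275.4158  36.5952] 137.5 ((275.0, 39.0), (30.0, 14.0), 90.0)
blue [328.0188  67.5729] 115.5 ((328.04705810546875, 65.61176300048828), (21.321626663208008, 9.663759231567383), 85.60128784179688)
```

View pics/w5c.png

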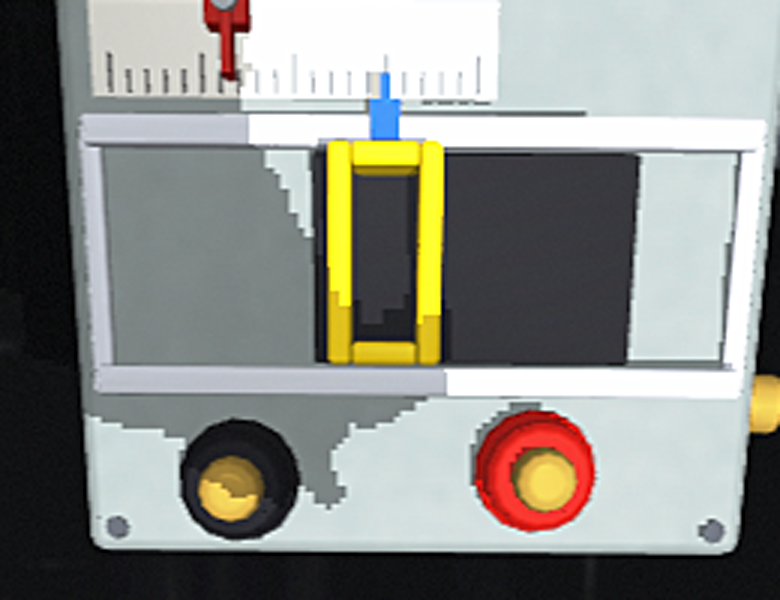

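Run:
```python
from h import *
T=np.load('T5.npy');P=lambda p,z:onz('wrist',p,z,T)
print('pocket',P((328.3,113.8),.064))
print('black,red',P((276.3,191.5),.071),P((381.2,189.6),.071))
for z in(.042,.047,.05):print(z,'ptr',P((328.3,54.5),z),'mark',P((276.2,56),z),P((275.5,40),z))
print('corners',P((309.3,76.8),.064),P((347.3,76.8),.064),P((310,151),.064),P((346.5,151),.064))
print('head edge',P((232,212.5),.04),P((444,213),.04))
```

```text
pocket [ 0.5788 -0.0132  0.064 ]
black,red [ 0.5364 -0.0735  0.071 ] [ 0.6219 -0.072   0.071 ]
0.042 ptr [0.5789 0.0338 0.042 ] mark [0.5365 0.0328 0.042 ] [0.5363 0.0444 0.042 ]
0.047 ptr [0.5789 0.0328 0.047 ] mark [0.5371 0.0317 0.047 ] [0.537  0.0432 0.047 ]
0.05 ptr [0.5788 0.0321 0.05  ] mark [0.5375 0.0311 0.05  ] [0.5374 0.0425 0.05  ]
corners [0.5642 0.0136 0.064 ] [0.5934 0.0136 0.064 ] [ 0.564  -0.0417  0.064 ] [ 0.5936 -0.0417  0.064 ]
head edge [ 0.4907 -0.0968  0.04  ] [ 0.6849 -0.0973  0.04  ]
```

Scaled: 0.03 m is 0.6, 0.028 m is 0.56.

>>> creep_tool --steps '[[[0.6,0,0,0,0],[0.6,0,0,0,0],[0.56,0,0,0,0],[0,0,0.5,0,0],[0,0,0.5,0,0],[0,0,0.2,0,0],[0,0,0,0,0],[0,0,0,0,0],[0,0,0,0,0]]]'

```text
t: 10.65
eef_pos: [0.5805, -0.0147, 0.1656]
tool_rot: [0.001, 0.707, 0.707, 0.001]
contact_force: [0.3, 0.8, -0.7]
gripper_width: 0.199
grasp_force: 79.6
```

```bash
python3 - <<'E'
from h import *
im=eyes.read_camera('side');cv2.imwrite('pics/s6.png',cv2.resize(im[180:300,270:400],None,fx=5,fy=5,interpolation=2)[:600,:650])
w=eyes.read_camera('scene');cv2.imwrite('pics/sc6.png',cv2.resize(w[200:310,280:420],None,fx=5,fy=5,interpolation=2))
a=cv2.imread('pics/s6.png')[0:500];b=cv2.imread('pics/sc6.png')[0:500]
cv2.imwrite('pics/m6.png',cv2.resize(np.hstack([a[:,:600],b[:,:600]]),(800,333)))
E
```

```text
(no output)
```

View pics/m6.png

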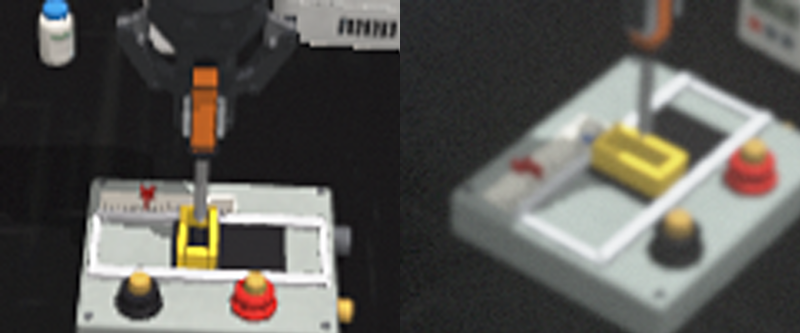

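Scaled: 0.008 m is 0.16, -0.001 m is -0.02.

>>> creep_tool --steps '[[[0,-0.02,0.16,0,0],[0,0,0.16,0,0],[0,0,0.16,0,0],[0,0,0,0,0],[0,0,0,0,0],[0,0,0,0,0]]]' --squeeze 100

```text
t: 11.35
eef_pos: [0.5788, -0.0145, 0.1404]
tool_rot: [0.0, 0.707, 0.707, 0.0]
contact_force: [-0.4, 0.6, 0.2]
gripper_width: 0.196
grasp_force: 97.4
```

>>> creep_tool --steps '[[[0,-0.08,0,0,0],[0,-0.08,0,0,0],[0,-0.08,0,0,0],[0,-0.08,0,0,0],[0,0,0,0,0],[0,0,0,0,0],[0,0,0,0,0]]]'

```text
t: 12.05
eef_pos: [0.563, -0.0144, 0.1406]
tool_rot: [0.0, 0.707, 0.707, 0.0]
contact_force: [1.6, -0.2, 0.2]
gripper_width: 0.196
grasp_force: 97.6
```

Create m.py:
```python
from h import *
T=tool();im=eyes.read_camera('wrist');o=bot.get_obs();print(o['eef_pos'],o['contact_force'])
for col in('yellow','red','blue'):
  for c in blobs(im,col,(130,40,500,420),amin=20):print(col,cen(c),cv2.contourArea(c),cv2.boundingRect(c), onz('wrist',cen(c),.047,T))
for n,bx in(('side',(290,225,375,290)),('scene',(290,215,410,300))):
  s=eyes.read_camera(n)
  for col in('yellow','red','blue'):
    for c in blobs(s,col,bx,amin=3):print(n,col,cen(c),cv2.contourArea(c),onz(n,cen(c),.05))
```

```bash
python3 m.py
```

```text
[ 0.563  -0.0144  0.1405] [2.385  0.5545 0.7914]
yellow [335.9862 231.3772] 1661.5 (310, 202, 49, 85) [ 0.568 -0.005  0.047]
yellow [415.192  330.8198] 296.0 (404, 321, 27, 26) [ 0.626  -0.0794  0.047 ]
red [410.6007 314.2806] 1137.5 (387, 297, 50, 47) [ 0.6218 -0.0662  0.047 ]
red [286.9976 151.2694] 346.5 (278, 140, 19, 36) [0.5367 0.0472 0.047 ]
blue [334.2306 192.4194] 211.0 (328, 176, 13, 29) [0.5667 0.0211 0.047 ]
side yellow [325.0623 252.4764] 99.0 [ 0.5687 -0.0118  0.05  ]
side yellow [311.7727 263.8636] 11.0 [ 0.5357 -0.0561  0.05  ]
side yellow [346.2    264.0667] 10.0 [ 0.6239 -0.0525  0.05  ]
side red [345.7692 270.9252] 78.0 [ 0.6226 -0.0772  0.05  ]
side red [314.   237.75] 4.0 [0.5372 0.0451 0.05  ]
scene yellow [353.9943 252.8391] 29.0 [ 0.5745 -0.0234  0.05  ]
scene red [385.0946 252.5698] 74.0 [ 0.618  -0.0749  0.05  ]
```

Scaled: -0.006 m is -0.12, -0.004 m is -0.08.

>>> creep_tool --steps '[[[0,-0.12,0,0,0],[0,-0.12,0,0,0],[0,-0.12,0,0,0],[0,-0.12,0,0,0],[0,-0.08,0,0,0],[0,0,0,0,0],[0,0,0,0,0],[0,0,0,0,0],[0,0,0,0,0]]]'

```text
t: 13.1
eef_pos: [0.5349, -0.0145, 0.1404]
tool_rot: [0.0, 0.707, 0.707, 0.0]
contact_force: [3.3, 0.6, 1.3]
gripper_width: 0.198
grasp_force: 97.8
```

Create m2.py:
```python
from h import *
T=tool();im=eyes.read_camera('wrist');cv2.imwrite('pics/w7.png',im);o=bot.get_obs();print(o['eef_pos'],o['contact_force'],o['gripper_width'])
r=min(blobs(im,'red',(130,60,500,260),20),key=lambda c:cen(c)[1]);b=blobs(im,'blue',(200,60,460,260),20)[0]
def rows(c):
    m=np.zeros(im.shape[:2],np.uint8);cv2.drawContours(m,[c],-1,255,-1)
    for y in np.unique(np.where(m)[0]):
        x=np.where(m[y])[0];yield y,x.min(),x.max(),x.mean()
for n,c in(('red',r),('blue',b)):
    for y,a,e,mx in rows(c): print(n,y,a,e,onz('wrist',(mx,y),.047,T)[:2])
```

```bash
python3 m2.py
```

```text
[ 0.5349 -0.0144  0.1404] [3.2614 0.2857 1.6531] 0.20068234959344375
red 140 323 340 [0.5368 0.0539]
red 141 322 340 [0.5362 0.0533]
red 142 323 340 [0.5371 0.0527]
red 143 323 340 [0.5368 0.0521]
red 144 323 340 [0.5368 0.0515]
red 145 323 340 [0.5368 0.0509]
red 146 323 340 [0.5368 0.0503]
red 147 323 340 [0.5368 0.0496]
red 148 323 340 [0.5373 0.049 ]
red 149 323 340 [0.5368 0.0484]
red 150 323 340 [0.5371 0.0478]
red 151 323 340 [0.5368 0.0472]
red 152 323 340 [0.5368 0.0466]
red 153 323 340 [0.5368 0.046 ]
red 154 323 340 [0.5368 0.0454]
red 155 323 339 [0.5365 0.0447]
red 156 330 333 [0.5368 0.0441]
red 157 330 333 [0.5368 0.0435]
red 158 330 333 [0.5368 0.0429]
red 159 330 332 [0.5365 0.0423]
red 160 330 332 [0.5365 0.0417]
red 161 330 332 [0.5365 0.041 ]
red 162 330 332 [0.5365 0.0404]
red 163 330 332 [0.5365 0.0398]
red 164 330 332 [0.5365 0.0392]
red 165 330 332 [0.5365 0.0385]
red 166 330 332 [0.5365 0.0379]
red 167 330 332 [0.
[... 460 characters left out ...]
0.0278]
blue 183 333 336 [0.5388 0.0271]
blue 184 333 336 [0.5388 0.0265]
blue 185 330 339 [0.5388 0.0259]
blue 186 329 340 [0.5388 0.0252]
blue 187 329 340 [0.5388 0.0246]
blue 188 329 340 [0.5388 0.0239]
blue 189 329 340 [0.5388 0.0233]
blue 190 329 340 [0.5388 0.0226]
blue 191 329 340 [0.5388 0.022 ]
blue 192 329 340 [0.5388 0.0213]
blue 193 329 340 [0.5388 0.0207]
blue 194 329 340 [0.5388 0.02  ]
blue 195 329 340 [0.5388 0.0194]
blue 196 329 340 [0.5388 0.0187]
blue 197 329 340 [0.5388 0.0181]
blue 198 329 340 [0.5388 0.0174]
blue 199 329 340 [0.5388 0.0168]
blue 200 329 340 [0.5388 0.0161]
blue 201 329 340 [0.5388 0.0154]
blue 202 329 341 [0.5391 0.0148]
blue 203 329 340 [0.5388 0.0141]
```

Scaled: -0.002 m is -0.04.

>>> creep_tool --steps '[[[0,-0.04,0,0,0],[0,0,0,0,0],[0,0,0,0,0],[0,0,0,0,0],[0,0,0,0,0],[0,0,0,0,0],[0,0,0,0,0],[0,0,0,0,0]]]'

```text
t: 13.95
eef_pos: [0.5326, -0.0145, 0.1403]
tool_rot: [-0.0, 0.707, 0.707, -0.0]
contact_force: [3.4, 0.9, 1.1]
gripper_width: 0.195
grasp_force: 97.9
```

```bash
python3 m2.py | grep -E '^\[|red 17[0-4]|blue 17'
```

```text
[ 0.5326 -0.0145  0.1403] [3.9077 2.0744 1.8842] 0.19788196887385157
red 170 333 337 [0.5367 0.0354]
red 171 333 337 [0.5367 0.0348]
red 172 333 337 [0.5367 0.0341]
red 173 333 337 [0.5367 0.0335]
red 174 333 337 [0.5367 0.0329]
blue 176 333 337 [0.5367 0.0316]
blue 177 333 337 [0.5367 0.031 ]
blue 178 333 337 [0.5367 0.0303]
blue 179 333 336 [0.5364 0.0297]
```

Pointer and mark agree to within about 0.3 mm, and the pull is steady at about 3.5 N, so I'm handing in.

```bash
python3 -c "
from station import bot, eyes, job
print(job.hand_in())"
```

```text
the job is handed in; nothing more can be done
None
```

The job is handed in, with no verdict returned: the stick pressed the red contact and then the black, and now holds the shutter with its pointer within about 0.3 mm of the red mark in the wrist image, at about 3.5 N. The last robot time printed was 13.95 s. No move went near the beaker, petri dish or pot, though I took no final picture to check them.

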